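Take the arched glass panel out of the slotted rack and lean it on the viewing stand

ROBOT

A 7-joint arm with a two-finger parallel gripper is mounted at the origin on the work surface. World frame = base frame: x ahead of the robot, y to its left, z up, the work surface at z = 0. Lengths are in mm, angles in rad, forces in N, time in s.
With the tool pointing down it reaches from about 400 to 875 mm from the base axis. Payload 19.3 kg.
Tool frame: the origin (TCP) lies at the very end of the fingers, on their centre line; the grasp point (between the pads) lies 19 mm behind it (grip_point_offset is the z of the grasp point in the tool frame, in mm); z points along the fingers, y is the line along which they close (so a half turn about z gives the same grasp; the last joint's range is limited). The gripper opens to 85 mm and grips with 20 to 120 N. Pads are 22 mm wide; open, the fingers measure 114 mm over their backs; the gripper's body (76 mm by 85 mm) begins 54 mm behind the grasp point. The pads swing forward as they close: fully open they stand 13 mm farther back than shut.
Start: joints at [-1.329, 0.521, -0.036, 1.599, 0.021, 1.021, -0.113], TCP at [191.751, 594.85, 231.291] pointing down, gripper open.
Joint ranges: [-2.91, 2.91], [-0.3, 2.13], [-1.5, 1.42], [0.17, 2.43], [-1.26, 4.41], [0.16, 1.93], [-2.52, 2.52]. Speed limits (rad/s): [1.89, 1.89, 2.39, 2.39, 3.01, 3.01, 3.01].

INTERFACE

Orientations are given as a 3x3 rotation matrix whose columns are the frame's x, y, z axes.
In Python, from workcell import movep, movel, goto_joints, open_gripper, clamp, wait, inverse_kinematics, read_state, camera, PlanningError, finish_job, grip_point_offset gives the robot as it stands. Calls block until the motion is done:
- movep(position, orientation): joint-space move of the TCP to a pose.
- movel(position, frame=None, max_speed=150, guard=None): straight line of the TCP; frame=None keeps the orientation; max_speed is the mean speed in mm/s. With guard (N) it stops when the force on the tool has changed by that much, and returns True; else False.
- goto_joints(angles): joint-space move.
- open_gripper() and clamp(): open the fingers fully, or close them until they stop; the grip force is fixed at half the most.
- wait(seconds).
- inverse_kinematics(position, orientation): joint angles nearest the present ones, or None.
- read_state(): the state.
- camera(name): name is "scene" or "top" or "wrist"; returns a dict with "image" (420x560x3 uint8, blue, green, red), "range_z" (420x560 float32, mm along the optical axis (not along the pixel's ray), 0 where there is no reading), "fx", "fy", "cx", "cy" (pixels), "cam_to_world" (4x4, takes a point from camera to world coordinates). Camera axes: x right, y up, looking along -z (the intrinsics and any distortion apply to the point x, -y, -z); pixel columns grow to the right and rows downward; lengths in mm; the calibration is good to about 2 mm. A picture is of the moment at which its call begins.
A pose or a line that the arm cannot do raises PlanningError and nothing moves.
- finish_job(): hands the job in; it is judged then, once.
The state is a dict: "time": time; "qpos": joint angles; "qvel": joint speeds; "joint_efforts": joint torques, N m; "eef_pos": TCP position; "tool_rot": TCP orientation; "ft_force": force on the tool from outside, world axes, zero at the start; "torque": the same for the moment, N m; "finger_gap": finger opening in mm; "gripper_force": force on a finger pad.
Only numpy, scipy, OpenCV 4.12 (cv2) and the standard library are available. Lean on these libraries where they do the work, as an engineer would, in place of code of your own. Each camera call takes 0.05 s, during which the arm holds its last target. There are 200 camera calls.

TASK

Wind the hand crank clockwise to its stop, about two full turns, so that the hold-down bar moves right off the rack (do not push the bar itself). Then slide the round-topped glass panel straight up out of its slots by its top edge and set it down gently on the viewing stand, its bottom edge fully on the ledge, its back resting flat against the sloping white board and centred across it. Leave the two square-cornered panels in their slots, never set the arched panel down on the bench or knock against things, and do not disturb the other glassware and tools.

Things in the scene. Friction and masses are not known exactly. Their poses are not given: they have to be found in the camera images.
- rack: fixed wooden rack. Origin: underside, middle of the slots; z up. Floor board 15 mm thick (x -75 to 100, y -95 to 120 mm). Three slots at x = -45, 0, 45 mm each hold an upright panel, its width along the rack's y. Combs with 12 mm slots hold only the panel's side edges (|y| 55 to 68 mm), from 15 to 95 mm height; between the combs 37 mm is free from panel to panel.
- hold_bar: dark steel bar on a sliding post, driven by the crank. Origin: the rack's when closed; moves along rack +y, 7.16 mm per rad of crank, 90 mm in all. Bar 16 mm wide (y), from rack x -70 to 95, its underside 160 and top 170 mm above the bench: closed, it blocks the middle of the panels' tops, 5 mm above them. Post 20 x 30 mm at rack x = 85. Stays where left.
- crank (a joint): angle of the hand crank in rad, 0 with the bar closed, growing as the crank turns clockwise seen from above, to its stop at 12.57 (two full turns; bar fully back). It stays where it is left; turning takes about 6 N at the knob.
- crank_axis (a point): point on the crank's vertical axis, 94 mm above the bench, level with the top of the crank arm; nothing on the axis stands higher. Blue gear housing below, 52 mm across (foot 68 mm), 150 mm from the rack's origin on its -y side. The flat steel arm, 18 mm wide, points any way at the start.
- crank_grip (a point): centre of the crank's upright wooden knob (it spins freely on the arm): cylinder 26 mm across and 50 mm tall, from 94 to 144 mm above the bench, 45 mm out from the crank's axis; this point is half-way up it, 119 mm above the bench.
- arched_pane: the panel to move: greenish glass, 8 mm thick (its x), 130 mm wide (its y), with a half-round top: straight sides to 75 mm, then a half circle of radius 65 mm, 140 mm tall at the middle. About 0.33 kg. Origin: middle of its bottom edge, z up. Starts in one of the three slots on the rack's floor board, top 155 mm above the bench.
- tall_pane: square-cornered panel of the same glass, 8 x 130 x 140 mm tall, in another slot; origin: middle of its bottom edge; stays there
- short_pane: square-cornered panel of the same glass, 8 x 130 x 105 mm tall, in the remaining slot; origin: middle of its bottom edge; stays there
- stand: fixed grey viewing stand, foot 150 (x) by 170 (y) mm and 12 mm thick; origin: centre of its underside, z up. Its open front looks along its +x, away from the robot; two grey brackets, 87 mm high, stand behind the board.
- stand_rest: the stand's sloping rest. Origin: middle of the corner of board and ledge, 28 mm above the bench over the stand's centre. z runs up the white board's face, leaning 20 deg from vertical to the stand's -x; x points out of the face, y along the ledge. Board 170 mm wide, 90 high, 10 thick. Ledge top is z = 0, x 0 to 30 mm, then a lip 12 high. A panel at home: bottom middle at x 4, z 0 mm.
- jug: loose amber glass jug, 135 mm tall, 86 mm across, handle out to 67 mm from its middle; origin: centre of its underside. Leave it alone.
- tumbler: loose glass tumbler, 72 mm across, 95 mm tall; origin: centre of its underside. Leave it alone.
- flask: loose glass bottle with steel cap, 60 mm across, 160 mm tall; origin: centre of its underside. Leave it alone.
- paddle: loose dark wooden paddle lying flat, 250 mm long along its y, 75 mm wide, 18 mm thick; origin: underside, where handle meets blade. Leave it alone.
- tongs: loose dark steel tongs lying flat, 200 mm long along x, 12 mm high; origin: middle, on the bench. Leave them alone.
- bowl: loose amber glass bowl, 120 mm across, 55 mm tall; origin: centre of its underside. Leave it alone.

How it is judged (in metres and radians):
On the way, in this order (a step that is already met when the one before it is completed fails the run):
1. the crank is wound to its stop and the hold-down bar is right off the panels (value of joint crank above 12.1 rad), for 0.2 s.
2. the arched panel is drawn up clear of the rack's slots (z of arched_pane in the frame of rack above 0.1 m), for 0.1 s.
At the end, for the whole second after the job is handed in: Arched panel released and still on the stand: bottom on the ledge within 8 mm, back on the board within 9 mm and 0.1 rad, centred within 25 mm. Crank over 12.0 rad. Square-cornered panels moved under 15 mm and tilted under 0.12 rad; other loose things within 30 mm of their starts (z of arched_pane in the frame of stand_rest between -0.004 and 0.008 m and x of arched_pane in the frame of stand_rest between -0.002 and 0.013 m and y of arched_pane in the frame of stand_rest between -0.025 and 0.025 m and angle between the x axis of arched_pane and the x axis of stand_rest, either way round below 0.1 rad and angle between the z axis of arched_pane and the z axis of stand_rest, either way round below 0.1 rad and linear speed of arched_pane below 0.02 m/s and angular speed of arched_pane below 0.1 rad/s and value of joint crank above 12 rad and distance of each of tall_pane, short_pane from where it was at the start of the episode below 0.015 m and angle between each of tall_pane, short_pane's own z axis and vertical below 0.12 rad and distance of each of jug, tumbler, flask, paddle, tongs, bowl from where it was at the start of the episode below 0.03 m); the robot touches nothing.
It fails at once if the robot pushes the hold-down bar itself (over 5 N) (contact force between any of the fingers, the arm and hold_bar above 5 N).
It fails at once if the arched panel is set or dropped on the bench (its origin under 10 mm high, or tilted over 1 rad) (height (world z) of arched_pane below 0.01 m or angle between arched_pane's own z axis and vertical above 1 rad).
It fails at once if the arched panel is dropped onto the stand (over 0.35 m/s within 30 mm of the ledge) (z of arched_pane in the frame of stand_rest below 0.03 m and horizontal distance between arched_pane and stand_rest below 0.1 m and linear speed of arched_pane above 0.35 m/s).
It fails at once if the arched panel knocks against the other panels or things (over 10 N) (contact force between arched_pane and tall_pane above 10 N or contact force between arched_pane and short_pane above 10 N or contact force between arched_pane and jug above 10 N or contact force between arched_pane and tumbler above 10 N or contact force between arched_pane and flask above 10 N or contact force between arched_pane and paddle above 10 N or contact force between arched_pane and tongs above 10 N or contact force between arched_pane and bowl above 10 N).
It fails at once if a square-cornered panel is drawn up (over 30 mm), or another thing is moved over 40 mm or knocked over (distance of any of tall_pane, short_pane from where it was at the start of the episode above 0.03 m or distance of any of jug, tumbler, flask, paddle, tongs, bowl from where it was at the start of the episode above 0.04 m or angle between any of jug, tumbler, flask, paddle, tongs, bowl's own z axis and vertical above 0.5 rad).
It also fails if it takes over 72 s, if anything falls off the work surface, if the arm or the gripper's body presses on something with over 40 N, if the wrist force passes 120 N, or if a joint passes its speed limit or range.

## Working session

There is one attempt and no reset: what is moved stays moved. The work goes in short steps, each a Python script; the robot and the scene stay as the last script left them, time stands still between calls to the robot, and variables do not carry over. Pictures are saved under pics/ and viewed, at most 13 in all, crops included, and the job is handed in when it is done.

```bash
ls; mkdir -p pics; python3 - <<'E'
from workcell import *
import cv2,numpy as np
print(grip_point_offset, read_state())
for n in ("scene","top"):
    c=camera(n); cv2.imwrite(f"pics/{n}0.png",c["image"]); np.savez(f"{n}0.npz",**c)
    print(n,c["fx"],c["fy"],c["cx"],c["cy"],np.round(c["cam_to_world"],3).tolist(),[k for k in c],(c["range_z"]>0).mean())
E
```

```text
pics
-18.700000000000003 {'time': 0.0, 'qpos': array([-1.32916656,  0.52204047, -0.03631096,  1.59998555,  0.02118562,
        1.02114118, -0.11277653]), 'qvel': array([-4.73795511e-04, -7.68206316e-04, -9.04646700e-06, -1.15822041e-03,
       -1.59626844e-04, -1.35361088e-04,  7.44943419e-04]), 'joint_efforts': array([ 1.59200052e-03, -9.27130938e+01,  1.98069692e+00, -3.69906807e+01,
        1.79628131e-02,  8.56874714e-03,  2.59094463e-05]), 'eef_pos': array([191.68622343, 594.51746018, 230.7174858 ]), 'tool_rot': array([[-9.51771136e-01,  3.06808772e-01, -2.86011827e-04],
       [ 3.06808895e-01,  9.51770439e-01, -1.15515525e-03],
       [-8.21941628e-05, -1.18719440e-03, -9.99999292e-01]]), 'ft_force': array([ 0.01513669, -0.11053967, -0.66835868]), 'torque': array([-0.04080584, -0.03196851,  0.03973179]), 'gripper_force': 0.0, 'finger_gap': 85.68147475914176}
scene 399.90523733719505 399.90523733719505 280.040404143033 209.5289011319778 [[0.505, -0.496, 0.706, 1249.209], [0.863, 0.278, -0.422, -359.349], [0.013, 0.823, 0.568, 642.744], [0.0, 0.0, 0.0, 1.0]] ['image', 'range_z', 'fx', 'fy', 'cx', 'cy', 'cam_to_world'] 0.9958673469387755
top 389.67504397814577 389.67504397814577 275.5884009742327 209.88806603822061 [[-0.029, 0.986, -0.164, 400.241], [-1.0, -0.028, 0.013, 71.786], [0.009, 0.164, 0.986, 1081.178], [0.0, 0.0, 0.0, 1.0]] ['image', 'range_z', 'fx', 'fy', 'cx', 'cy', 'cam_to_world'] 0.9960756802721088
```

View pics/scene0.png

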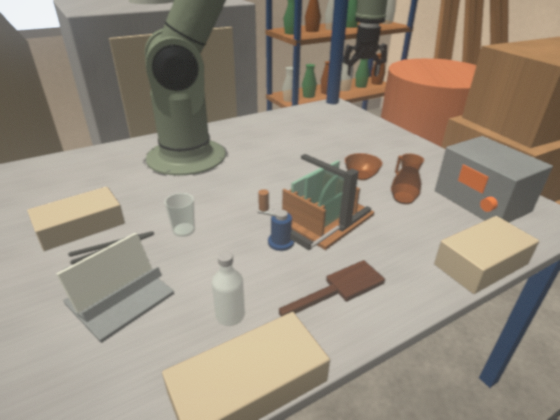

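View pics/top0.png

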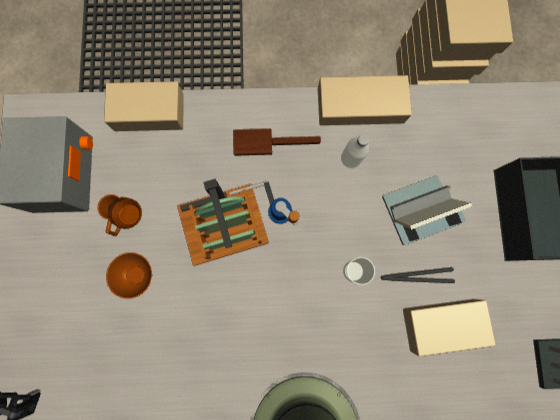

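The scene view shows the rack at (320,205), the crank's blue housing at (281,230), the knob at (264,200), the stand at (115,280), and the other loose things well apart. In the top view the rack is at (222,222), the crank at (281,211), the knob at (294,216) and the stand at (427,207).

```bash
cat > h.py <<'E'
import numpy as np, cv2
def load(n): return dict(np.load(n+".npz"))
def ray(c,u,v):
    u=np.asarray(u,float);v=np.asarray(v,float)
    d=np.stack([(u-c["cx"])/c["fx"],-(v-c["cy"])/c["fy"],-np.ones_like(u)],-1)
    return c["cam_to_world"][:3,3], d@c["cam_to_world"][:3,:3].T
def onz(c,u,v,z):
    o,d=ray(c,u,v); return o+d*((z-o[2])/d[...,2])[...,None]
def cloud(c):
    v,u=np.mgrid[:420,:560]; o,d=ray(c,u,v); return o+d*c["range_z"][...,None].astype(float)
def tri(c1,p1,c2,p2):
    o1,d1=ray(c1,*p1);o2,d2=ray(c2,*p2)
    s=np.linalg.lstsq(np.stack([d1,-d2],1),o2-o1,rcond=None)[0]
    a=o1+s[0]*d1;b=o2+s[1]*d2; return (a+b)/2,np.linalg.norm(a-b)
def hsv(c): return cv2.cvtColor(c["image"],cv2.COLOR_BGR2HSV)
E
python3 - <<'E'
from h import *
t=load("top0");s=load("scene0")
a=cv2.resize(t["image"][170:275,165:310],(800,580),interpolation=cv2.INTER_CUBIC)
b=cv2.resize(s["image"][145:255,240:385],(790,600),interpolation=cv2.INTER_CUBIC)
cv2.imwrite("pics/tz.png",a);cv2.imwrite("pics/sz.png",b)
P=cloud(t)
for u,v in [(281,211),(294,216),(222,222),(218,203),(222,221),(230,240),(210,185),(427,207),(262,243),(188,206),(197,262),(450,205)]:
    print((u,v),np.round(P[v,u]),hsv(t)[v,u])
E
```

```text
(281, 211) [561.  45.  92.] [ 25  31 149]
(294, 216) [539.  15. 144.] [ 14 194 177]
(222, 222) [526. 187. 168.] [18 20 65]
(218, 203) [572. 196. 168.] [47 28 64]
(222, 221) [528. 187. 170.] [49 31 65]
(230, 240) [483. 169. 166.] [45 43 71]
(210, 185) [614. 213. 180.] [10 24 63]
(427, 207) [ 570. -356.   35.] [ 30  32 121]
(262, 243) [487.  97.  13.] [ 14 195 158]
(188, 206) [592. 297.  30.] [30 29 62]
(197, 262) [440. 275.  11.] [ 14 198 174]
(450, 205) [ 566. -399.   80.] [ 27  47 108]
```

View pics/tz.png

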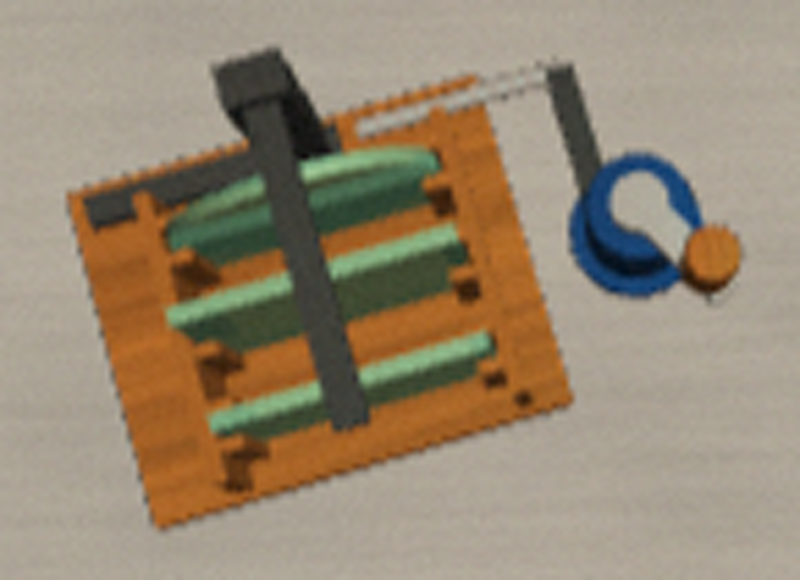

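View pics/sz.png

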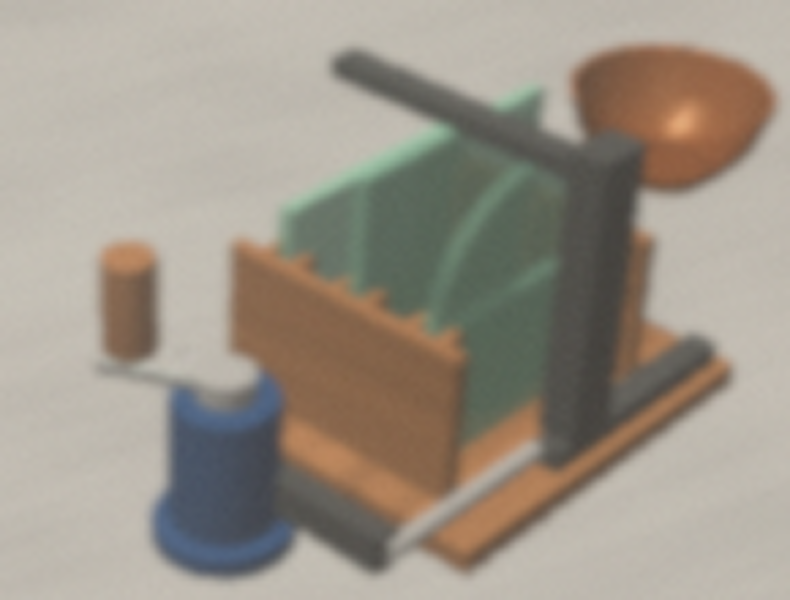

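The crops show three panels. The one farthest from the robot (top crop (170..440,155..240), beside the post) has the curved top edge, so the arched panel should be in slot x=+45. The middle one looks tall and the robot-side one short. The knob is at crop (712,258). Next I measure.

```bash
cat > meas.py <<'E'
from h import *
t=load("top0");s=load("scene0")
C={"t":cloud(t),"s":cloud(s)}; H={"t":hsv(t),"s":hsv(s)}
def sel(k,m): return C[k][m]
for k in "ts":
    P=C[k];h=H[k]; X,Y,Z=P[...,0],P[...,1],P[...,2]
    near=(X>400)&(X<680)&(Y>-20)&(Y<310)
    wood=near&(h[...,0]>5)&(h[...,0]<22)&(h[...,1]>90)
    b=wood&(Z>8)&(Z<22)&(Y>60)
    r=cv2.minAreaRect(P[b][:,:2].astype(np.float32)); print(k,"board",r, "z",np.median(Z[b]),b.sum())
    bp=cv2.boxPoints(r); print(np.round(bp).tolist())
    kn=wood&(Z>137)&(Z<152)&(Y<80); print(k,"knobtop",P[kn].mean(0).round(1) if kn.any() else 0,kn.sum(), (P[kn].max(0)-P[kn].min(0)).round() if kn.any() else 0)
    v,u=np.nonzero(kn); print("  px",u.mean(),v.mean())
    blue=near&(h[...,0]>100)&(h[...,0]<125)&(h[...,1]>120)
    lo=blue&(Z<30)
    if blue.any(): print(k,"blue",P[blue].mean(0).round(1),P[blue].min(0).round(),P[blue].max(0).round())
    if k=="t":
        c,rad=cv2.minEnclosingCircle(P[lo][:,:2].astype(np.float32)); print("foot circle",c,rad)
    g=near&(h[...,0]>55)&(h[...,0]<95)&(h[...,1]>45)&(Z>60)
    np.save(f"green_{k}.npy",P[g]); print(k,"green",g.sum(),P[g].max(0).round())
    dark=near&(Z>158)&(h[...,2]<95)
    r=cv2.minAreaRect(P[dark][:,:2].astype(np.float32)); print("bar",r,np.percentile(Z[dark],[10,50,95]).round())
    st=(X>400)&(X<700)&(Y<-230)&(Y>-520)
    f=st&(Z>6)&(Z<18)&(abs(X-560)<140); r=cv2.minAreaRect(P[f][:,:2].astype(np.float32)); print("foot",r,f.sum())
E
python3 meas.py
```

```text
t board ((544.0708618164062, 205.809814453125), (174.56776428222656, 215.12088012695312), 15.081856727600098) z 15.299554715682007 2059
[[432.0, 287.0], [488.0, 79.0], [656.0, 125.0], [600.0, 332.0]]
t knobtop [540.8  15.8 144.1] 82 [22. 22. 10.]
  px 293.5853658536585 215.41463414634146
t blue [564.5  51.7  60.1] [400.  14.   8.] [ 598.   76. 1081.]
foot circle (573.6284790039062, 45.598087310791016) 32.365020751953125
t green 362 [ 596.  262. 1081.]
bar ((502.1856689453125, 164.7687225341797), (269.1344909667969, 60.998355865478516), 29.59759521484375) [ 168.  171. 1081.]
foot ((559.4763793945312, -374.35888671875), (281.4413146972656, 253.011962890625), 5.308456897735596) 1368
s board ((571.1827392578125, 205.236328125), (130.46044921875, 201.6436309814453), 15.054930686950684) z 14.535396779811663 673
[[482.0, 286.0], [534.0, 91.0], [660.0, 125.0], [608.0, 320.0]]
s knobtop [547.7  13.  142.4] 49 [20. 21.  8.]
  px 263.0408163265306 192.75510204081633
s green 38 [595. 211. 156.]
bar ((554.2537841796875, 192.12672424316406), (159.22750854492188, 31.233861923217773), 17.781234741210938) [161. 166. 179.]
foot ((572.2774658203125, -345.5), (151.2909698486328, 169.74710083007812), 18.749521255493164) 2022
```

```bash
cat > meas2.py <<'E'
from h import *
t=load("top0");s=load("scene0")
a=np.deg2rad(15.08);R=np.array([[np.cos(a),-np.sin(a)],[np.sin(a),np.cos(a)]])
O=np.array([544.07,205.81])-R@[12.5,12.5]; ax=O+R@[0,-150]; print("rack",O,"axis",ax)
p,e=tri(t,(293.6,215.4),s,(263.8,190)); print("knob tri",p,e,np.linalg.norm(p[:2]-ax),(p[:2]-ax)@R)
for k in "ts":
    G=np.load(f"green_{k}.npy"); G=G[G[:,2]<165]; q=(G[:,:2]-O)@R
    for x0 in (-45,0,45):
        m=abs(q[:,0]-x0)<15
        if m.sum()>3:
            top=m&(G[:,2]>np.percentile(G[m,2],60))
            print(k,x0,m.sum(),"zmax",np.percentile(G[m,2],[50,90,98]).round(),"x",np.median(q[top,0]).round(1),"y",q[m,1].min().round(),q[m,1].max().round())
            for y0 in (-50,-30,30,50):
                n=m&(abs(q[:,1]-y0)<10); 
                if n.sum(): print("   y",y0,"z",np.percentile(G[n,2],90).round(),n.sum())
# stand
sc=np.array([572.28,-345.5]);P=cloud(s)
for ang in (18.75,):
    b=np.deg2rad(ang);S=np.array([[np.cos(b),-np.sin(b)],[np.sin(b),np.cos(b)]])
    q=(P[...,:2]-sc)@S; Z=P[...,2]
    m=(abs(q[...,1])<82)&(Z>45)&(Z<105)&(q[...,0]<10)&(q[...,0]>-60)
    A=P[m]; c=A.mean(0); n=np.linalg.svd(A-c,full_matrices=False)[2][2]; n*=np.sign(n[0])
    print("face",m.sum(),"n",n,"tilt",np.degrees(np.arcsin(n[2])),"yaw",np.degrees(np.arctan2(n[1],n[0])),"y range",q[m][:,1].min(),q[m][:,1].max(),"rms",np.std((A-c)@n))
    h0=28; x=c[:2]+n[:2]/np.linalg.norm(n[:2])*((c[2]-h0)*np.tan(np.radians(20))); print("face at z28, stand x:",((x-sc)@S), c)
    w=(Z>25)&(Z<125)&(abs(q[...,0])<90)&(q[...,1]>-110)&(q[...,1]<110)
    print("stand all y",np.percentile(q[w][:,1],[0.5,99.5]),"zmax",np.percentile(Z[w],99))
    l=(abs(q[...,1])<70)&(q[...,0]>4)&(q[...,0]<26); print("ledge z",np.median(Z[l]))
E
python3 meas2.py
```

```text
rack [535.25254967 190.48836269] axis [574.27767156  45.6538369 ]
knob tri [541.31339943  17.03281288 145.28764223] 2.678281770549471 43.65554092220471 [-39.27535782 -19.05918469]
t -45 51 zmax [120. 123. 124.] x -46.5 y -65.0 62.0
   y -50 z 122.0 10
   y -30 z 123.0 5
   y 30 z 122.0 3
   y 50 z 123.0 20
t 0 56 zmax [155. 157. 157.] x -1.0 y -64.0 60.0
   y -50 z 155.0 4
   y -30 z 155.0 8
   y 30 z 157.0 5
   y 50 z 156.0 25
t 45 246 zmax [103. 150. 155.] x 42.1 y -64.0 63.0
   y -50 z 121.0 36
   y -30 z 149.0 50
   y 30 z 149.0 49
   y 50 z 122.0 41
s 0 35 zmax [155. 156. 156.] x 2.7 y -64.0 -6.0
   y -50 z 156.0 11
   y -30 z 156.0 12
face 2509 n [0.88835915 0.30076943 0.34692329] tilt 20.299244740701898 yaw 18.70442334266675 y range -81.93373526145686 81.90455821864246 rms 1.3836529178783539
face at z28, stand x: [-2.14030483 -5.35056508] [ 555.56592765 -356.80954455   75.59206019]
stand all y [-84.43390072  84.41166954] zmax 111.35265176124014
ledge z 11.497855665387362
```

```bash
python3 - <<'E'
from h import *
for k in("scene0","top0"):
    s=load(k);P=cloud(s);sc=np.array([572.28,-345.5]);b=np.deg2rad(18.72);S=np.array([[np.cos(b),-np.sin(b)],[np.sin(b),np.cos(b)]])
    q=(P[...,:2]-sc)@S
    for y0 in (-40,0,40):
        print(k,y0,[(x0,*np.percentile(P[...,2][m],[10,50,90]).round()) for x0 in range(-72,80,8) for m in [(abs(q[...,1]-y0)<20)&(abs(q[...,0]-x0)<4)] if m.sum()])
s=load("scene0");cv2.imwrite("pics/stand.png",cv2.resize(s["image"][230:335,55:185],(780,600),interpolation=cv2.INTER_CUBIC))
from workcell import camera
c=camera("wrist");cv2.imwrite("pics/w0.png",c["image"]);np.savez("w0.npz",**c);print(c["cam_to_world"].round(2).tolist(),c["fx"])
E
```

```text
scene0 -40 [(-72, np.float64(85.0), np.float64(86.0), np.float64(87.0)), (-40, np.float64(108.0), np.float64(109.0), np.float64(110.0)), (-32, np.float64(99.0), np.float64(106.0), np.float64(111.0)), (-24, np.float64(79.0), np.float64(88.0), np.float64(97.0)), (-16, np.float64(56.0), np.float64(66.0), np.float64(77.0)), (-8, np.float64(33.0), np.float64(44.0), np.float64(54.0)), (0, np.float64(27.0), np.float64(30.0), np.float64(36.0)), (16, np.float64(9.0), np.float64(11.0), np.float64(12.0)), (24, np.float64(11.0), np.float64(13.0), np.float64(50.0)), (32, np.float64(11.0), np.float64(37.0), np.float64(47.0)), (40, np.float64(10.0), np.float64(11.0), np.float64(32.0)), (48, np.float64(10.0), np.float64(12.0), np.float64(13.0)), (56, np.float64(10.0), np.float64(11.0), np.float64(13.0)), (64, np.float64(10.0), np.float64(11.0), np.float64(13.0)), (72, np.float64(-1.0), np.float64(7.0), np.float64(12.0))]
scene0 0 [(-40, np.float64(108.0), np.float64(109.0), np.float64(110.0)), (-32, np.float64(99.0), np.float64(105.0), np.float64(111.0)), (-24, np.float64(79.0), np.float64(89.0), np
[... 4497 characters left out ...]
p.float64(30.0), np.float64(33.0)), (8, np.float64(30.0), np.float64(33.0), np.float64(35.0)), (16, np.float64(33.0), np.float64(36.0), np.float64(39.0)), (24, np.float64(39.0), np.float64(51.0), np.float64(54.0)), (32, np.float64(16.0), np.float64(38.0), np.float64(45.0)), (40, np.float64(10.0), np.float64(13.0), np.float64(16.0)), (48, np.float64(11.0), np.float64(13.0), np.float64(16.0)), (56, np.float64(11.0), np.float64(13.0), np.float64(15.0)), (64, np.float64(10.0), np.float64(13.0), np.float64(15.0)), (72, np.float64(-1.0), np.float64(9.0), np.float64(14.0))]
[[0.31, -0.91, -0.27, 123.63], [0.95, 0.29, 0.09, 616.04], [-0.0, -0.28, 0.96, 373.4], [0.0, 0.0, 0.0, 1.0]] 348.1186840826039
```

View pics/stand.png

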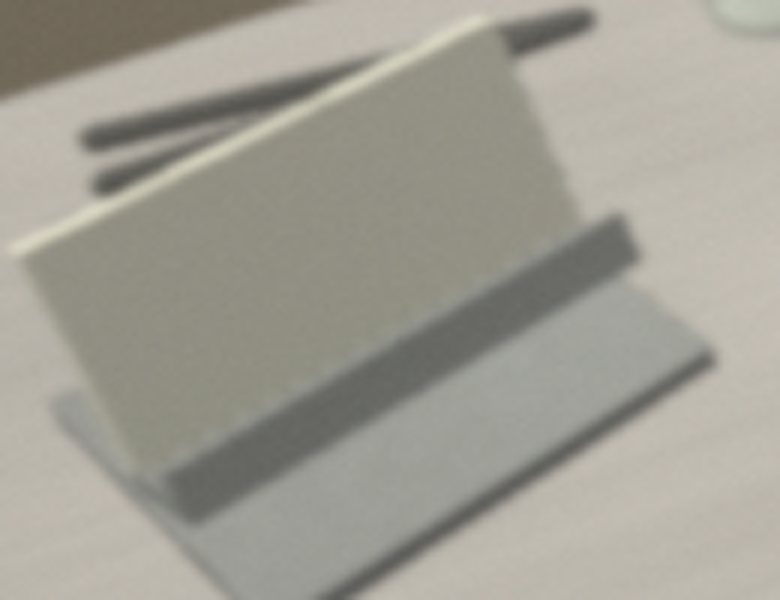

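View pics/w0.png

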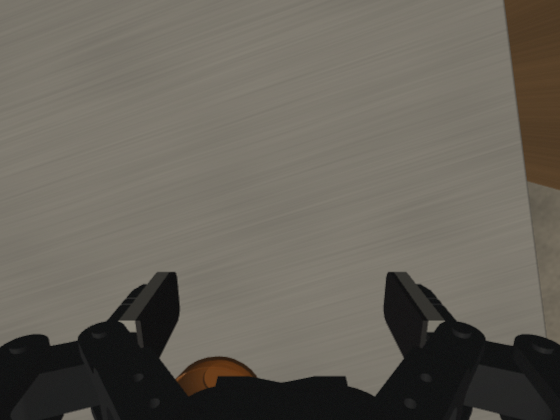

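The stand picture and both depth profiles agree: board top about 110 mm, ledge starting near 28–30 mm and rising outwards, lip at stand x≈26–30. The wrist picture shows open fingers with thin tapered tips (165,275) and (395,275), so they can swing down between panels. I plan the crank now.

```bash
cat > plan.py <<'E'
import numpy as np
from workcell import *
from scipy.spatial.transform import Rotation as Rn
a=np.deg2rad(15.08)
RK=Rn.from_euler("z",a).as_matrix(); O=np.array([535.25,190.49,0])
def rack(x,y,z): return O+RK@np.array([x,y,z],float)
def tool(y,z):  # columns from closing dir and approach dir
    y=np.array(y,float);z=np.array(z,float);return np.stack([np.cross(y,z),y,z],1)
AX=np.array([574.0,45.6]);TH0=np.arctan2(-29.4,-33.0)
def knob(c,z): th=TH0-c; return np.array([AX[0]+45*np.cos(th),AX[1]+45*np.sin(th),z])
b=np.deg2rad(18.72);ti=np.deg2rad(20)
zr=np.array([-np.sin(ti)*np.cos(b),-np.sin(ti)*np.sin(b),np.cos(ti)])
yr=np.array([-np.sin(b),np.cos(b),0]);xr=np.cross(yr,zr)
RO=np.array([572.28,-345.5,28])-2*np.array([np.cos(b),np.sin(b),0])
def rest(x,y,z): return RO+x*xr+y*yr+z*zr
E
python3 - <<'E'
from plan import *
for s in (1,-1):
    T=tool(s*RK[:,0],[0,0,-1]); P=tool(s*xr,-zr)
    for p,o in ((knob(0,102),T),(knob(1.5,102),T),(knob(3,102),T),(knob(4.6,102),T),(rack(45,0,146),T),(rack(45,0,330),T),(rest(4,0,200),P),(rest(4,0,132),P)):
        q=inverse_kinematics(p,o); print(s,p.round(),None if q is None else np.round(q,2))
E
```

```text
1 [540.  16. 102.] [-0.39  0.6   0.35  1.94 -0.33  0.65  0.43]
1 [542.  77. 102.] [-0.51  0.61  0.36  1.93 -0.33  0.66  0.32]
1 [603.  80. 102.] [-0.48  0.69  0.37  1.76 -0.35  0.75  0.34]
1 [608.  16. 102.] [-0.37  0.69  0.37  1.76 -0.34  0.75  0.44]
1 [579. 202. 146.] [-0.64  0.62  0.31  1.72 -0.24  0.83  0.04]
1 [579. 202. 330.] [-0.69  0.44  0.37  1.52 -0.17  1.21 -0.02]
1 [ 509. -367.  217.] [ 0.41  0.5   0.38  1.8  -0.69  0.82  1.53]
1 [ 531. -359.  153.] [ 0.38  0.61  0.38  1.82 -0.82  0.72  1.63]
-1 [540.  16. 102.] [-0.86  1.02  1.22  1.96 -1.13  1.08 -1.98]
-1 [542.  77. 102.] [-0.96  1.03  1.22  1.95 -1.13  1.09 -2.1 ]
-1 [603.  80. 102.] [-0.89  1.09  1.22  1.78 -1.13  1.16 -2.17]
-1 [608.  16. 102.] [-0.79  1.09  1.22  1.79 -1.13  1.16 -2.06]
-1 [579. 202. 146.] [-1.1   1.01  1.22  1.74 -1.03  1.18 -2.44]
-1 [579. 202. 330.] [ 0.31  0.7  -1.27  1.47  0.67  1.46  2.44]
-1 [ 509. -367.  217.] [-0.04  0.85  1.23  1.82 -1.24  1.26 -1.19]
-1 [ 531. -359.  153.] [ 0.02  0.84  1.01  1.84 -1.26  1.08 -1.19]
```

```bash
python3 - <<'E'
from plan import *
import cv2
T=tool(RK[:,0],[0,0,-1])
p=read_state()["eef_pos"]
movel([p[0],p[1],330]); movep(knob(0,300),T); print(read_state()["time"])
c=camera("wrist");cv2.imwrite("pics/w1.png",c["image"]);np.savez("w1.npz",**c)
from h import *
P=cloud(c);h=hsv(c);m=(h[...,0]>5)&(h[...,0]<22)&(h[...,1]>90)&(P[...,2]>138)&(P[...,2]<150)&(np.hypot(P[...,0]-540,P[...,1]-16)<35)
print("knob top wrist",m.sum(),P[m].mean(0),(P[m][:,:2].max(0)+P[m][:,:2].min(0))/2,P[m].max(0)-P[m].min(0), knob(0,144), read_state()["eef_pos"])
E
```

```text
3.3667
knob top wrist 626 [540.74161873  16.77537321 143.64262374] [540.8198437   16.32718108] [24.07178944 24.60854046  8.39339125] [540.40030705  15.6657281  144.        ] [540.45842274  16.56377837 299.89777227]
```

Wrist view agrees to within 1 mm on the knob, so I grasp it and wind.

```bash
python3 - <<'E'
from plan import *
movel(knob(0,150)+[.3,.6,0],max_speed=200)
movel(knob(0,102)+[.3,.6,0],max_speed=100,guard=15)
clamp(); s=read_state(); print(s["time"],s["finger_gap"],s["eef_pos"],s["ft_force"])
E12=12.47; n=40; mx=0
for i in range(1,n+1):
    movel(knob(E12*i/n,102),max_speed=150)
    s=read_state(); mx=max(mx,np.linalg.norm(s["ft_force"]))
    if i%8==0: print(i,s["time"],s["eef_pos"].round(1),knob(E12*i/n,102).round(1),s["ft_force"].round(1),s["finger_gap"])
    if mx>70: print("force",i,mx);break
E
```

```text
5.5333 25.277955742414203 [541.18139673  16.41330962 102.42325696] [1.1054969  1.86981765 5.65709054]
8 7.5333 [584.2  90.6 102.5] [582.7  89.7 102. ] [6.3 5.4 3.5] 24.674917478620465
16 9.5333 [592.6   5.6 102.3] [593.7   5.1 102. ] [-6.8  3.1 13.2] 24.792949727451937
24 11.5333 [534.3  67.3 102.4] [533.9  66.  102. ] [ 1.5  6.  10.1] 24.447217072579075
32 13.5333 [619.   52.5 102.5] [618.3  53.5 102. ] [ 3.1 -4.5  7.3] 24.87614355319795
40 15.5333 [543.3  14.1 102.4] [543.4  12.6 102. ] [-1.2  7.2  9.8] 24.834784507915238
```

```bash
python3 - <<'E'
from plan import *
import cv2
from h import *
T=tool(RK[:,0],[0,0,-1])
wait(.2); print(read_state()["eef_pos"]); open_gripper()
p=read_state()["eef_pos"]; movel([p[0],p[1],300],max_speed=200)
movep(rack(45,0,300),T); s=read_state();print(s["time"],s["eef_pos"],rack(45,0,300))
c=camera("wrist");cv2.imwrite("pics/w2.png",c["image"]);np.savez("w2.npz",**c)
c2=camera("top");np.savez("top2.npz",**c2)
w=c
for nm,c in (("w",w),("top",c2)):
    P=cloud(c);h=hsv(c);q=(P-O)@RK
    kn=(h[...,0]>5)&(h[...,0]<22)&(h[...,1]>90)&(P[...,2]>138)&(P[...,2]<150)&(np.hypot(P[...,0]-540,P[...,1]-16)<35)
    if kn.any(): k=P[kn].mean(0); print(nm,"knob",k,np.degrees(np.arctan2(k[1]-45.6,k[0]-574)))
    d=(h[...,2]<100)&(P[...,2]>160)&(P[...,2]<176)&(abs(q[...,0])<75)&(abs(q[...,1])<130)
    if d.any(): print(nm,"bar y",np.percentile(q[d][:,1],[5,50,95]),d.sum())
    g=(h[...,0]>50)&(h[...,0]<95)&(h[...,1]>35)&(q[...,2]<165)
    for x0 in(-45,0,45):
        m=g&(abs(q[...,0]-x0)<12)&(abs(q[...,1])<18)&(q[...,2]>100)
        if m.sum():
            zt=np.percentile(q[m][:,2],95); tt=m&(q[...,2]>zt-4); print(nm,x0,m.sum(),"top z",zt,"x",np.percentile(q[tt][:,0],[5,50,95]).round(1))
    m=g&(abs(q[...,0]-45)<12)&(q[...,2]>100)
    print(nm,"arch y at z>100",np.percentile(q[m][:,1],[1,99]))
E
```

```text
[543.50718394  13.94955799 102.35992426]
18.2833 [578.56284782 201.99960961 299.29623365] [578.70035774 202.19753657 300.        ]
w knob [543.51995994  16.33654861 143.24691074] -136.1665833747803
w bar y [83.09358714 90.12671194 97.57321832] 4651
w -45 295 top z 121.32541371246413 x [-48.8 -45.3 -41.8]
w 0 207 top z 156.1850111374048 x [-3.4 -0.7  2.1]
w 45 327 top z 155.62467737940563 x [41.6 44.6 47.5]
w arch y at z>100 [-51.80114281  63.12026625]
top knob [543.22794416  13.28764794 144.1105202 ] -133.60131934089847
top -45 32 top z 122.46194303858695 x [-48.6 -46.3 -43.9]
top 0 27 top z 157.6201905222022 x [-3.8 -1.7  0.9]
top 45 41 top z 156.81599077433611 x [42.1 45.1 49. ]
top arch y at z>100 [-62.56957897   0.52579157]
```

View pics/w2.png

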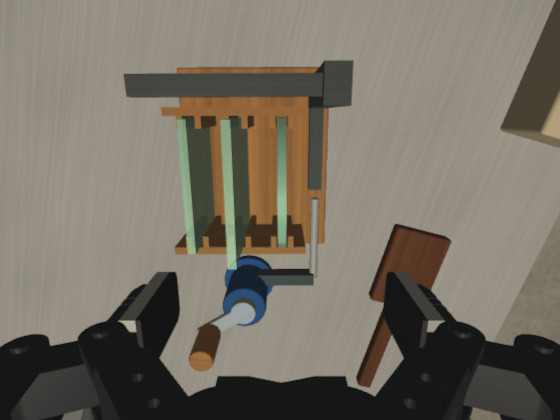

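The wrist view shows the bar clear at the rear (130–350, 85), at measured y=+90 mm. The three panel tops are at x≈185, 232 and 282 px, with the arched one at right: x=45 mm, top 155.6 mm. I take a shallow grip so the tips swing down past the tall panel.

```bash
python3 - <<'E'
from plan import *
movel(rack(46,0,185),max_speed=200)
print(movel(rack(46,0,146.5),max_speed=60,guard=6)); s=read_state();print(s["eef_pos"],s["ft_force"])
clamp(); s=read_state(); print(s["time"],s["finger_gap"],s["gripper_force"],s["ft_force"],(RK.T@(s["eef_pos"]-O)).round(2))
import cv2
c=camera("scene");cv2.imwrite("pics/s3.png",cv2.resize(c["image"][120:255,225:405],(800,600),interpolation=cv2.INTER_CUBIC))
E
```

```text
False
[579.81251925 202.40409316 146.6470962 ] [ 0.34600887  0.79529469 -0.28877518]
20.6 5.836049487358056 60.60369372367859 [-1.48561304  0.86693615  4.8221576 ] [ 46.19  -0.   146.74]
```

View pics/s3.png

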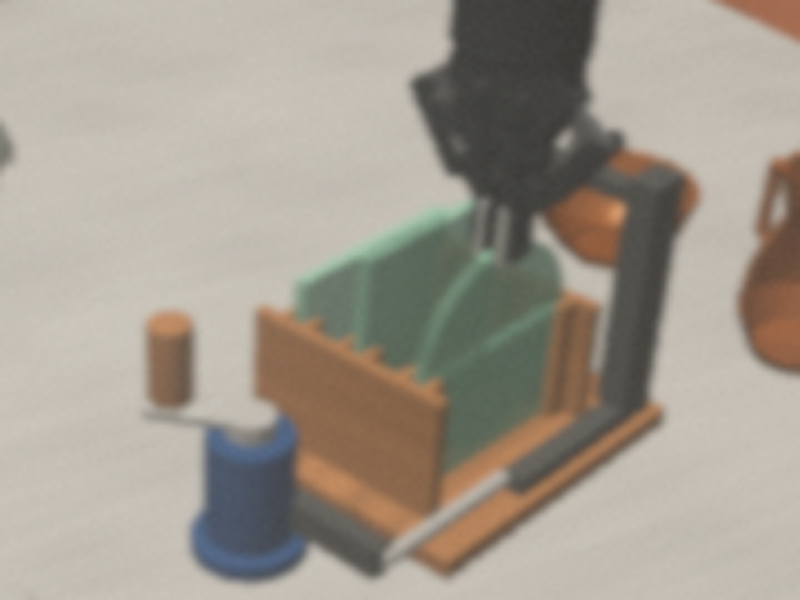

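The grip is on the arch's top (505,240), between the pane and the tall panel, with nothing displaced. Lifting.

```bash
cat > look.py <<'E'
from plan import *; from h import *
def pane(names=("scene",),tag=""):
    for n in names:
        c=camera(n); np.savez(f"{n}{tag}.npz",**c); cv2.imwrite(f"pics/{n}{tag}.png",c["image"])
        s=read_state(); Tr=s["tool_rot"]; P=cloud(c); q=(P-s["eef_pos"])@Tr  # tool frame
        h=hsv(c); g=(h[...,0]>45)&(h[...,0]<95)&(h[...,1]>22)&(abs(q[...,1])<35)&(abs(q[...,0])<90)&(q[...,2]>8)&(q[...,2]<160)
        if g.sum()<50: print(n,"few",g.sum());continue
        A=q[g]; med=np.median(A[:,1]); A=A[abs(A[:,1]-med)<25]
        cc=A.mean(0); nn=np.linalg.svd(A-cc,full_matrices=False)[2][2]; nn*=np.sign(nn[1])
        print(n,len(A),"normal in tool",nn.round(3),"ymed",med.round(1),"x",np.percentile(A[:,0],[1,99]).round(),"z",np.percentile(A[:,2],[1,99]).round())
E
python3 - <<'E'
from look import *
movel(rack(46,0,170),max_speed=40); s=read_state();print(s["finger_gap"],s["ft_force"])
movel(rack(46,0,330),max_speed=130); wait(.2); s=read_state();print(s["time"],s["finger_gap"],s["gripper_force"],s["ft_force"],s["eef_pos"])
pane(("scene","top"),"4")
c=load("scene4");i=c["image"];cv2.imwrite("pics/s4.png",cv2.resize(i[50:260,225:405],(515,600),interpolation=cv2.INTER_CUBIC))
E
```

```text
5.779289747644633 [-0.16684049  0.36029938 -2.75189076]
22.975 5.742175822313366 59.7271192073822 [-0.01445059  0.9181671  -2.69867505] [579.5710527  202.41411982 329.54914613]
scene 1629 normal in tool [-0.013  1.    -0.001] ymed 5.3 x [-65.  58.] z [  9. 130.]
top 357 normal in tool [0.021 1.    0.015] ymed -3.7 x [-64.  -7.] z [  9. 128.]
```

View pics/s4.png

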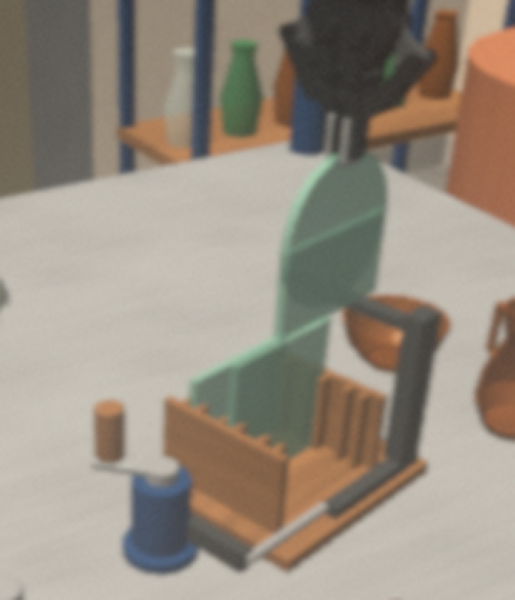

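The arched pane hangs straight (face normal along the tool's closing axis), bottom about 131 mm past the TCP, and both square panels are still in the rack. Next I carry it to the stand.

```bash
python3 - <<'E'
from look import *
P=tool(xr,-zr)
g=rest(14,0,131+165); print(g)
movel([560,-80,340],frame=tool(RK[:,0],[0,0,-1]),max_speed=200)
movel(g,frame=P,max_speed=200)
movel(rest(14,0,131+45),max_speed=130)
wait(.3); s=read_state(); print(s["time"],s["finger_gap"],s["ft_force"],s["eef_pos"]-rest(14,0,176))
pane(("scene","top"),"5")
c=load("scene5")
# in rest frame: pane front face & board edges
Q=(cloud(c)-RO)@np.stack([xr,yr,zr],1); h=hsv(c)
m=(h[...,0]>45)&(h[...,0]<95)&(h[...,1]>22)&(abs(Q[...,1])<90)&(Q[...,2]>35)&(Q[...,2]<170)&(abs(Q[...,0]-14)<15)
A=Q[m]; print(m.sum(),"front x by z",[(z,np.median(A[abs(A[:,2]-z)<8,0]).round(1)) for z in range(50,170,15) if (abs(A[:,2]-z)<8).any()],"y",np.percentile(A[:,1],[1,99]),"zmin",np.percentile(A[:,2],1))
b=(abs(Q[...,0])<8)&(abs(Q[...,1])<95)&(Q[...,2]>10)&(Q[...,2]<88)&~m; print("board x",np.median(Q[b][:,0]),"y",np.percentile(Q[b][:,1],[.5,99.5]))
cv2.imwrite("pics/s5.png",cv2.resize(c["image"][140:340,30:230],(600,600),interpolation=cv2.INTER_CUBIC))
E
```

```text
[ 486.96323881 -374.41132754  310.93729776]
27.6917 6.022538986106087 [-0.52801381 -0.04923604 -2.45164545] [ 0.05395638 -0.09424121  0.41002668]
scene 4095 normal in tool [-0.006  1.     0.015] ymed 4.2 x [-64.  63.] z [ 10. 132.]
top 793 normal in tool [0.016 1.    0.011] ymed 3.3 x [-60.  66.] z [ 10. 129.]
4127 front x by z [(50, np.float64(17.9)), (65, np.float64(17.9)), (80, np.float64(18.0)), (95, np.float64(18.3)), (110, np.float64(18.4)), (125, np.float64(18.6)), (140, np.float64(18.8)), (155, np.float64(19.0))] y [-63.61916078  62.4636434 ] zmin 44.79901395834509
board x -0.11214716293594985 y [-84.55692855  84.6490545 ]
```

View pics/s5.png

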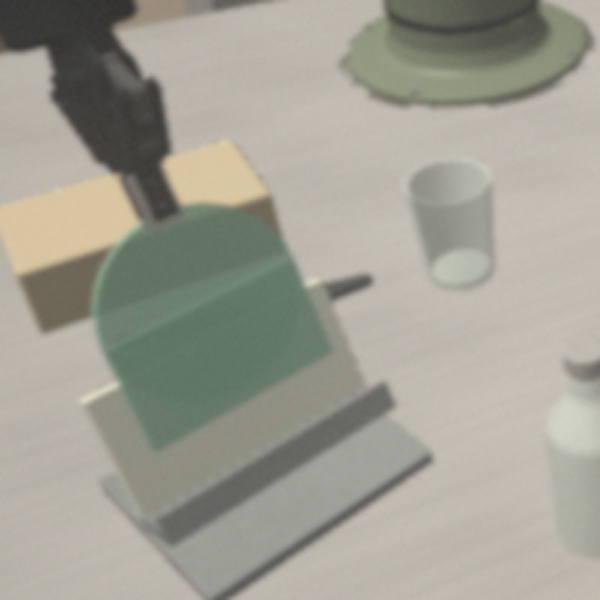

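The pane hangs parallel to the board: its centre plane is 14 mm out from the face, it is centred, and its bottom edge is 45 mm above the ledge. Lowering it gently.

```bash
python3 - <<'E'
from look import *
B=np.stack([xr,yr,zr],1)
def rp(): return (B.T@(read_state()["eef_pos"]-RO)).round(2)
movel(rest(10,0,131+8),max_speed=60); print(rp(),read_state()["ft_force"])
print(movel(rest(4.5,0,131+6),max_speed=20,guard=5)); print(rp(),B.T@read_state()["ft_force"])
x=rp()[0]
print(movel(rest(x,0,131-5),max_speed=15,guard=4)); wait(.2); s=read_state();print(s["time"],rp(),B.T@s["ft_force"],s["finger_gap"])
pane(("scene",),"6")
c=load("scene6"); Q=(cloud(c)-RO)@B; h=hsv(c)
m=(h[...,0]>45)&(h[...,0]<95)&(h[...,1]>22)&(abs(Q[...,1])<90)&(Q[...,2]>12)&(Q[...,2]<145)&(abs(Q[...,0]-5)<15)
A=Q[m]; print(m.sum(),[(z,np.median(A[abs(A[:,2]-z)<8,0]).round(1)) for z in range(20,140,20)],"y",np.percentile(A[:,1],[1,99]))
E
```

```text
[  9.96  -0.18 139.15] [ 0.2967138   0.80220245 -2.42122876]
False
[ 4.3800e+00 -5.0000e-02  1.3708e+02] [ 0.19879663  0.81024992 -2.79566308]
True
29.6417 [  4.19  -0.15 132.32] [-0.10793733  1.29010857  7.69783287] 5.955867032089275
scene 3745 normal in tool [-0.006  1.     0.009] ymed 4.6 x [-64.  63.] z [ 10. 129.]
3664 [(20, np.float64(8.4)), (40, np.float64(8.6)), (60, np.float64(8.7)), (80, np.float64(8.9)), (100, np.float64(9.2)), (120, np.float64(9.2))] y [-63.84289435  63.07613581]
```

```bash
python3 - <<'E'
from look import *
B=np.stack([xr,yr,zr],1)
open_gripper(); wait(.3)
movel(rest(4.2,0,200),max_speed=60); movel(rest(4.2,0,300),max_speed=150); wait(.3); s=read_state(); print(s["time"],s["ft_force"])
for k,n in enumerate(("scene","top")):
    c=camera(n); np.savez(n+"7.npz",**c); Q=(cloud(c)-RO)@B; h=hsv(c)
    m=(h[...,0]>45)&(h[...,0]<95)&(h[...,1]>22)&(abs(Q[...,1])<90)&(Q[...,2]>12)&(Q[...,2]<150)&(abs(Q[...,0]-5)<15)
    A=Q[m]; print(n,m.sum(),[(z,np.median(A[abs(A[:,2]-z)<8,0]).round(1)) for z in range(20,140,20)],"y",np.percentile(A[:,1],[1,99]),"ztop",np.percentile(A[:,2],99.5))
i=load("scene7")["image"];cv2.imwrite("pics/s7.png",cv2.resize(i[90:340,30:430],(800,500),interpolation=cv2.INTER_CUBIC))
t0,t7=load("top0"),load("top7");d=cv2.absdiff(t0["image"],t7["image"]).max(2)
for nm,(u,v,r) in dict(jug=(122,212,18),bowl=(129,275,24),paddle=(265,142,25),flask=(356,150,16),tumbler=(359,270,16),tongs=(420,275,25)).items(): print(nm,(d[v-r:v+r,u-r:u+r]>45).mean().round(3))
E
```

```text
33.1333 [ 0.21484488 -0.01636268 -0.44554607]
scene 3744 [(20, np.float64(8.1)), (40, np.float64(7.8)), (60, np.float64(7.8)), (80, np.float64(7.9)), (100, np.float64(7.6)), (120, np.float64(7.6))] y [-63.9403246  62.6844093] ztop 137.9945370801542
top 937 [(20, np.float64(7.0)), (40, np.float64(6.8)), (60, np.float64(6.9)), (80, np.float64(6.8)), (100, np.float64(6.7)), (120, np.float64(6.6))] y [-61.60661765  65.50386301] ztop 141.78549591823912
jug 0.0
bowl 0.0
paddle 0.0
flask 0.0
tumbler 0.0
tongs 0.0
```

View pics/s7.png

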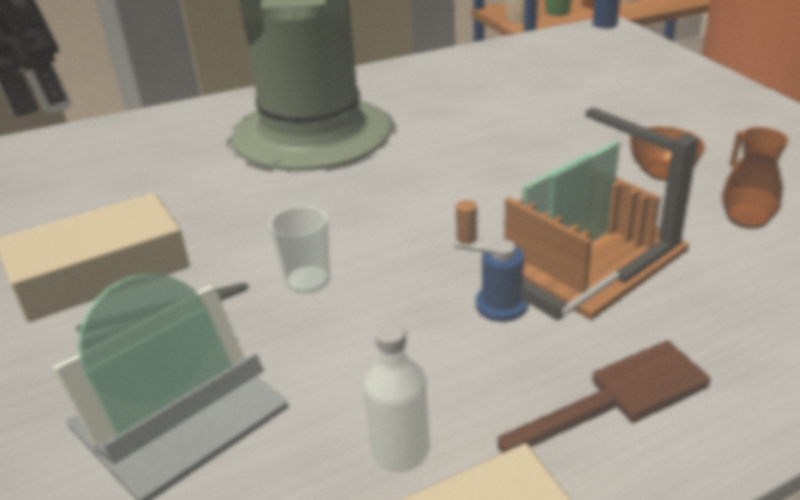

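The pane rests flat on the board and centred (155,350), the square panels are in the rack (570,200), and nothing else has moved. Handing in.

```bash
python3 -c "
from workcell import *
print(finish_job())"
```

```text
the job is handed in; nothing more can be done
None
```

The job is handed in at about 33 s on the robot's clock: the crank is at its stop and the bar fully back, the arched panel rests flat and centred on the viewing stand, and the square panels and other items look undisturbed in the last pictures (the hand-in call returned no verdict).

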